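# Set the ratchet-propped bench board one notch lower

## Robot

A 7-joint arm with a two-finger parallel gripper is mounted at the origin on the work surface. World frame = base frame: x ahead of the robot, y to its left, z up, the work surface at z = 0. Lengths are in m, angles in degrees, forces in N, time in s.
With the tool pointing down it reaches from about 0.425 to 0.95 m from the base axis. Payload 4.7 kg.
Tool frame: the origin (TCP) lies between the finger pads; the fingertips stand 11 mm ahead of it and the grasp point (between the pads) lies 8 mm behind it; z points along the fingers, y is the line along which they close (so a half turn about z gives the same grasp; the last joint's range is limited). The gripper opens to 85 mm and grips with 20 to 120 N. Pads are 22 mm wide; open, the fingers measure 114 mm over their backs; the gripper's body (76 mm by 85 mm) begins 54 mm behind the grasp point. The pads swing forward as they close: fully open they stand 13 mm farther back than shut.
Start: joints at [63.26, 26.849, -2.785, 87.806, 1.381, 65.374, -4.715], TCP at [0.286, -0.611, 0.242] pointing down, gripper open.
Joint ranges: [-148.3, 148.3], [-19.14, 114.17], [-79.39, 73.82], [5.75, 140.21], [-59.74, 239.74], [12.07, 113.84], [-152.46, 152.46]. Speed limits (degrees/s): [147.25, 147.25, 180, 180, 180, 180, 180].

## Interface

Orientations are given as [roll, pitch, yaw] about the fixed x, y, z axes, in that order (R = Rz(yaw) Ry(pitch) Rx(roll)).
In Python, from bench import manip gives the robot as it stands.
- The arm moves only by the shell command python3 -m pendant 'ROWS'. ROWS is a JSON object whose one key "moves" holds a list that holds one entry, the list of rows, each a list of 7 numbers: the shift along the tool's x, y, z in mm, then the turn, a rotation vector about the tool's x, y, z in degrees, then the opening, from 0 (shut) to 1 (fully open). In form: {"moves": [[[dx, dy, dz, wx, wy, wz, grip], ...]]}. A call has 1 to 8 rows; each row is the pose to reach, as a shift and turn from the pose commanded when the call began, along the tool's axes at that moment; what a row does not reach only later rows make up. A row lasts 1/12 s, in which the tool goes at most 41.7 mm and 7.16 degrees, less where a joint would pass 70% of its speed; a pose out of reach is approached as far as the arm can. A call with a gripper value outside its range is refused whole. The fingers move at their own pace and stop on an object; the grip force is fixed at half the most. Time passes only in rows, so rows that repeat a pose let the fingers close. It gives the time, the measured TCP pose, the force, the opening and the grip force at its end, in the units of the state.
- manip.get_obs(): the state, without advancing time (a new reading comes with each control period).
- manip.camera(name): name is "scene" or "top" or "wrist"; returns a dict with "pixels" (400x640x3 uint8, red, green, blue), "K" (3x3 intrinsics, pixels), "R" (3x3) and "t" (3): a world point X has camera coordinates R X + t. Camera axes: x right, y down, z forward; pixel columns grow to the right and rows downward; lengths in m; the calibration is good to about 2 mm. A picture is of the moment at which its call begins. There is no depth.
- manip.close_job(): hands the job in; it is judged then, once.
Trained networks look in a picture, given as the dict that the camera call returned (one of the last four; its "shot" number tells which), for a name from the list of things; names that differ only in an ending like _2 or _b are one class to them, and where a whole thing is asked for, a point or a joint stands for the part that bears it (a point fixed in the world has none). Each returns a list of dicts, best first, with "p" (0 to 1); they miss things now and then, are a little off and sometimes report something else, mostly with a low value. They report only what shows in the picture. A call takes as long as a camera call.
- manip.spot_in(name, picture): "bbox" ([left, top, right, bottom] in pixels, round what is visible of it).
The state is a dict: "time_s": time; "qpos": joint angles; "qvel": joint speeds; "joint_efforts": joint torques, N m; "eef_pos": TCP position; "ee_rot": TCP orientation; "ft_force": force on the tool from outside, world axes, zero at the start; "ft_torque": the same for the moment, N m; "opening": finger opening in m; "grip_force": force on a finger pad.
Only numpy, scipy, OpenCV 4.12 (cv2) and the standard library are available. Lean on these libraries where they do the work, as an engineer would, in place of code of your own. Each camera call takes 0.05 s, during which the arm holds its last target. There are 200 camera calls.

## Task

The tilting board on the workbench is propped in its third notch, one too steep. Its ratchet lets it down only after a reset: by the orange handle, lift it past the top notch until it meets the rubber stop (this trips the red pawl), lower it gently until it lies fully flat (this re-arms the pawl), then raise it again, let it settle in the second notch and let go. Ease it onto the stop and into the notch without forcing, never let it drop, keep off the red pawl and leave the other things alone.

Things in the scene. Friction and masses are not known exactly. Their poses are not given: they have to be found in the camera images.
- board (a joint): tilt of the board in rad, 0 = flat on its rest posts, growing as the handle edge rises. Board 220 x 180 x 8 mm, 0.7 to 1.1 kg: 3 to 5 N of weight at the handle when flat, half that at the top. Its ratchet holds it in notches 1 to 4, counted from the bottom, at 10, 19, 28 and 37 degrees (within 1 degree). Sinking faster than 1.2 rad/s counts as dropped
- handle (a point): centre of the handle: a level orange round sleeve, 14 mm thick, parallel to the hinge, in the board's plane, 255 mm from the hinge axis, turning freely on its rod, so that a grip need not tilt with the board. 100 mm of it is free between two steel arms, 45 mm clear of the board's edge. Hold it from above, the fingers closing across it along the level line from hinge to handle
- hinge (a point): point on the hinge axis in the middle of the board's width, 90 mm above the table; the level direction from here to the handle is the way the board lies when flat
- stand: blue steel stand, fixed, base plate 320 x 350 x 12 mm. Origin on the table, in mid-width, 90 mm from the hinge line on the handle's side; x axis along the hinge towards the ratchet (toothed steel disc, yellow cam), y from hinge to handle
- buffer: firm rubber stop at the ratchet that ends the board's rise, clearly felt; origin at its centre. It is met at a tilt of 46 to 67 degrees, set anew each time and not given by any reading; 1 to 4 degrees below it the cam trips the pawl. At the stop the pawl is always tripped. More than about 15 N upward at the handle damages it
- pawl: red pawl lever, round weight on top, 90 mm long, beside the board; origin at its pivot. Weight leaning away from the board: on the teeth (drops in 1 to 3 degrees above each notch angle, too faint to feel; may bounce off if the board rises over 0.6 rad/s). Leaning to the board: tripped, the board can sink; tips back on in the last 6 degrees. Over 50 N down at the handle in a notch harms it
- bearing: steel bearing ring, 48 mm across, 14 mm tall, lying on the stand's base plate under the board; origin: centre of its underside
- socket: steel socket, 24 mm across, 30 mm tall, upright on the stand's base plate under the board; origin: centre of its underside
- spray_can: white spray can with red cap, 60 mm across, 190 mm tall, standing to the right of the stand; origin: centre of its underside
- paper_cup: orange cup, 76 mm across, 95 mm tall, standing to the left of the stand; origin: centre of its underside
- ratchet_wrench: steel wrench lying flat, right of the stand; origin: centre of its underside
- screwdriver: orange-handled screwdriver lying left of the stand; origin: centre of its underside

How it is judged (in metres and radians):
On the way, in this order (a step that is already met when the one before it is completed fails the run):
1. the board has been lifted past its top notch (above 43 degrees) (value of joint board above 0.75 rad), for 0.1 s.
2. the board lies fully flat on its rest (below 1 degree) (value of joint board below 0.018 rad), for 0.2 s.
At the end, for the whole second after the job is handed in: the board rests, still and let go, in the second notch (17 to 21.5 degrees) (value of joint board between 0.3 and 0.375 rad and velocity of joint board between -0.03 and 0.03 rad/s); the robot touches nothing.
It fails at once if the board was dropped (sinking faster than 1.2 rad/s) (velocity of joint board below -1.2 rad/s).
It fails at once if the rubber stop was forced (more than about 15 N upward at the handle, 60 N at the stop) (contact force between buffer and anything else above 60 N).
It fails at once if the pawl was forced (more than about 50 N downward at the handle in a notch, 200 N at the pawl) (contact force between pawl and anything else above 200 N).
It fails at once if the robot touched the red pawl (contact force between any of the fingers, the arm and pawl above 0.5 N).
It fails at once if a bystander was moved by more than 20 mm (distance of any of bearing, socket, spray_can, paper_cup, ratchet_wrench, screwdriver from where it was at the start of the episode above 0.02 m).
It also fails if it takes over 61 s, if anything falls off the work surface, if the arm or the gripper's body presses on something with over 40 N, if the wrist force passes 120 N, or if a joint passes its speed limit or range.

## Working session

There is one attempt and no reset: what is moved stays moved. The work goes in short steps, Python scripts to look and compute and a shell command to move; the robot and the scene stay as the last step left them, time stands still between calls to the robot, and variables do not carry over. Pictures are saved under pics/ and viewed, at most 10 in all, crops included, and the job is handed in when it is done.

```bash
mkdir -p pics; cat > h.py <<'E'
import numpy as np, cv2
from bench import manip
def save(c,n): cv2.imwrite('pics/'+n+'.png', c['pixels'][:,:,::-1])
def tri(obs):
    A=[]
    for c,(u,v) in obs:
        P=c['K']@np.c_[c['R'],c['t']]
        A+=[u*P[2]-P[0], v*P[2]-P[1]]
    X=np.linalg.svd(np.array([a/np.linalg.norm(a) for a in A]))[2][-1]; return X[:3]/X[3]
def proj(c,X):
    p=c['K']@(c['R']@np.asarray(X)+c['t']); return p[:2]/p[2]
E
python3 - <<'E'
from h import *
import pickle
o=manip.get_obs(); print(o)
D={}
for n in ['scene','top','wrist']:
    c=manip.camera(n); D[n]=c; save(c,n+'0')
    for k in ['handle','board','stand','pawl','buffer','spray_can','paper_cup']:
        try: print(n,k,[(np.round(d['bbox']),round(d['p'],2)) for d in manip.spot_in(k,c)[:2]])
        except Exception as e: print(n,k,e)
pickle.dump(D,open('d0.pkl','wb'))
im=np.vstack([D['scene']['pixels'],D['top']['pixels']])[:,:,::-1]
cv2.imwrite('pics/both0.png',cv2.resize(im,None,fx=.75,fy=.75))
E
```

```text
{'time_s': 0.0, 'qpos': array([63.25995502, 26.89750901, -2.78320841, 87.87362633,  1.3813532 ,
       65.37495626, -4.71627941]), 'qvel': array([ 0.03303759, -0.00835821,  0.00918226, -0.0736584 , -0.03193183,
       -0.02566015, -0.0099497 ]), 'joint_efforts': array([ 9.29435464e-05, -5.10309756e+01, -4.63598070e-02, -2.37710577e+01,
        1.08010374e-02,  7.52125547e-03, -1.35242963e-07]), 'eef_pos': array([ 0.28592608, -0.61083076,  0.24125967]), 'ee_rot': array([-1.79887594e+02,  5.11243290e-03,  2.50844236e+01]), 'ft_force': array([ 0.10577482, -0.21033454,  0.42154618]), 'ft_torque': array([-0.01894486, -0.04077455, -0.02787478]), 'grip_force': 0.0, 'opening': 0.08553527174221183}
scene handle []
scene board [(array([283., 140., 370., 239.]), 0.89)]
scene stand [(array([265., 141., 370., 270.]), 0.88)]
scene pawl [(array([362., 218., 369., 235.]), 0.68)]
scene buffer [(array([280., 139., 369., 239.]), 0.63)]
scene spray_can [(array([266., 297., 293., 356.]), 0.73)]
scene paper_cup [(array([264., 140., 368., 273.]), 0.6)]
top handle [(array([263., 152., 361., 248.]), 0.68)]
top board [(array([261., 152., 363., 248.]), 0.9)]
top stand [(array([258., 151., 385., 269.]), 0.6)]
top pawl [(array([367., 148., 383., 163.]), 0.47)]
top buffer [(array([459., 210., 501., 238.]), 0.46)]
top spray_can [(array([460., 208., 498., 238.]), 0.87)]
top paper_cup [(array([170., 193., 197., 218.]), 0.71), (array([456., 206., 500., 240.]), 0.25)]
wrist handle []
wrist board []
wrist stand []
wrist pawl []
wrist buffer []
wrist spray_can []
wrist paper_cup []
```

View pics/both0.png

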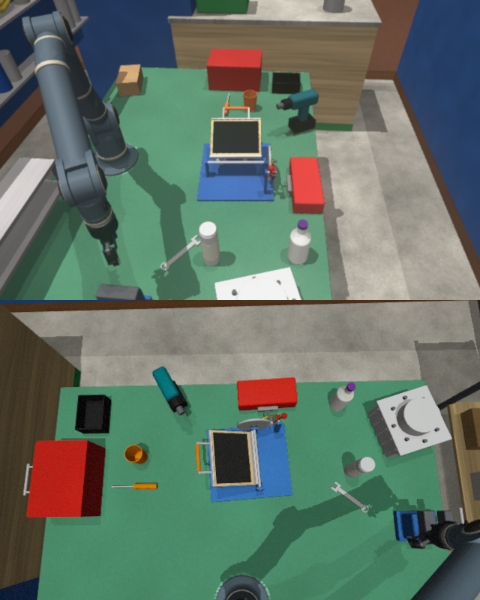

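The stand lies ahead of the robot, with the handle toward +y (left in the top view, around px (267,209)) and the ratchet and red pawl on the far +x side. Next I'll zoom in on both views.

```bash
python3 - <<'E'
from h import *
import pickle
D=pickle.load(open('d0.pkl','rb'))
a=cv2.resize(D['scene']['pixels'][110:280,255:385],None,fx=3,fy=3,interpolation=2)
b=cv2.resize(D['top']['pixels'][140:275,250:395],None,fx=2.7,fy=2.7,interpolation=2)
H=max(a.shape[0],b.shape[0])
im=np.zeros((H,a.shape[1]+b.shape[1],3),np.uint8); im[:a.shape[0],:a.shape[1]]=a; im[:b.shape[0],a.shape[1]:]=b
cv2.imwrite('pics/crop0.png',im[:,:,::-1]); print(im.shape)
for n,(x0,y0,x1,y1) in {'scene':(280,110,350,165),'top':(255,180,285,245)}.items():
    hsv=cv2.cvtColor(D[n]['pixels'],cv2.COLOR_RGB2HSV)
    m=np.zeros((400,640),np.uint8); m[y0:y1,x0:x1]=cv2.inRange(hsv,(5,140,90),(22,255,255))[y0:y1,x0:x1]
    k,l,s,c=cv2.connectedComponentsWithStats(m)
    for i in range(1,k):
        if s[i,4]>8:
            pts=np.argwhere(l==i)[:,::-1].astype(np.float32); print(n,s[i],c[i],cv2.minAreaRect(pts))
    print(D[n]['K'].round(1).tolist(), D[n]['R'].round(3).tolist(), (-D[n]['R'].T@D[n]['t']).round(3))
E
```

```text
(510, 782, 3)
scene [299 119  47  35 554] [326.76353791 134.64079422] ((322.2026062011719, 134.76527404785156), (28.78016471862793, 49.92880630493164), 80.27242279052734)
scene [307 120  14   1  14] [313.5 120. ] ((313.5, 120.0), (13.0, 0.0), 180.0)
[[469.3, 0.0, 320.2], [0.0, 469.3, 200.9], [0.0, 0.0, 1.0]] [[0.996, 0.091, -0.017], [0.049, -0.681, -0.73], [-0.078, 0.726, -0.683]] [ 0.716 -1.126  1.151]
top [261 192   6  36 163] [263.60736196 209.44171779] ((263.5801086425781, 209.5220947265625), (35.161861419677734, 4.57261848449707), 86.98721313476562)
[[403.8, 0.0, 317.2], [0.0, 403.8, 201.8], [0.0, 0.0, 1.0]] [[-0.01, -1.0, -0.028], [-0.981, 0.015, -0.194], [0.194, 0.025, -0.981]] [ 0.362 -0.023  1.321]
```

View pics/crop0.png

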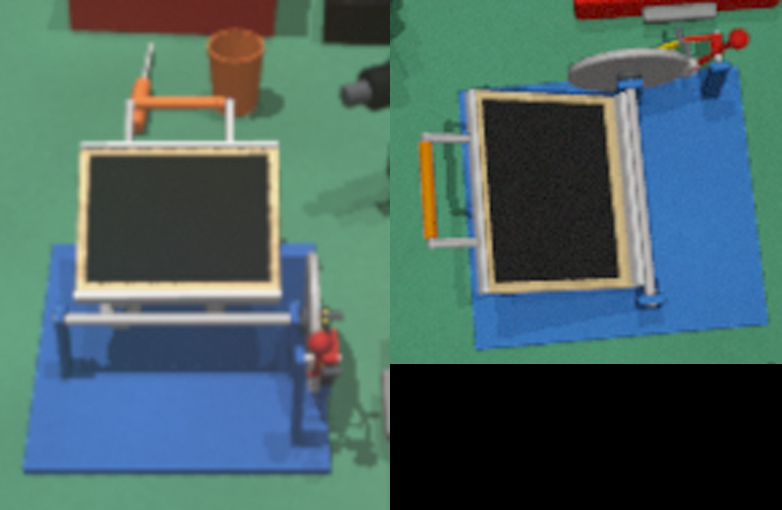

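```bash
python3 - <<'E'
from h import *
import pickle
D=pickle.load(open('d0.pkl','rb')); s,t=D['scene'],D['top']
S=lambda u,v:(255+u/3,110+v/3); T=lambda u,v:(250+(u-390)/2.7,140+v/2.7)
a=tri([(s,S(133,102)),(t,T(431,238))]); b=tri([(s,S(229,102)),(t,T(426,141))])
h1=tri([(s,S(65,319)),(t,T(650,298))]); h2=tri([(s,S(292,319)),(t,T(632,92))])
print(a,b,(a+b)/2,np.linalg.norm(b-a),'hinge',h1,h2,np.linalg.norm(h2-h1))
e=(b-a)[:2]; y1=np.degrees(np.arctan2(e[1],e[0])); e=(h2-h1)[:2]; y2=np.degrees(np.arctan2(e[1],e[0])); print('yaw',y1,y2)
m=(a+b)/2
for yaw in (y1,y2,(y1+y2)/2):
    r=np.radians(yaw); u=np.array([-np.sin(r),np.cos(r)]); hin=m[:2]-u*.255*np.cos(np.radians(28)); print(yaw,hin,'dz',.255*np.sin(np.radians(28))+.09)
    for x,n in ((-.113,'l'),(.113,'r')):
        p=np.r_[hin+x*np.array([np.cos(r),np.sin(r)]),.09]; print(n,proj(s,p),proj(t,p))
print('obs rod',S(65,319),S(292,319),T(650,298),T(632,92))
# handle, spray can etc
E
```

```text
[0.51153197 0.15118951 0.20891915] [0.61699928 0.15874285 0.20780748] [0.56426562 0.15496618 0.20836331] 0.10574327756189365 hinge [ 0.45852205 -0.0777666   0.08707479] [ 0.69949219 -0.06241301  0.08886845] 0.24146544281999374
yaw 4.096409004844237 3.645714701678643
4.096409004844237 [ 0.58034932 -0.06961025] dz 0.20971524851040216
l [278.34269743 215.99353629] [345.94671551 246.16759024]
r [348.86246577 216.10220334] [339.11743244 174.44863429]
3.645714701678643 [ 0.5785823  -0.06972982] dz 0.20971524851040216
l [277.81712028 215.79551934] [345.70794445 246.77360396]
r [348.31334373 216.29642196] [339.44862066 174.96827998]
3.8710618532614403 [ 0.57946592 -0.06967177] dz 0.20971524851040216
l [278.07952815 215.89488692] [345.82794444 246.47079737]
r [348.58824473 216.19967968] [339.2835307  174.70810739]
obs rod (276.6666666666667, 216.33333333333331) (352.3333333333333, 216.33333333333331) (346.2962962962963, 250.37037037037038) (339.6296296296296, 174.07407407407408)
```

```bash
cat >> h.py <<'E'
from scipy.spatial.transform import Rotation as Ro
HIN=np.array([.5795,-.0697,.09]); YAW=3.9
r_=np.radians(YAW); U=np.array([-np.sin(r_),np.cos(r_),0])
def hpt(deg): # handle point
    a=np.radians(deg); return HIN+.255*(np.cos(a)*U+np.array([0,0,np.sin(a)]))
def st():
    o=manip.get_obs(); R=Ro.from_euler('xyz',o['ee_rot'],degrees=True).as_matrix(); return o,R
def to(p,yaw=YAW):
    o,R=st(); d=R.T@(np.asarray(p)-o['eef_pos'])*1e3
    w=Ro.from_matrix(R.T@Ro.from_euler('xyz',[180,0,yaw],degrees=True).as_matrix()).as_rotvec(degrees=True)
    return d.round(0),w.round(1)
def angle(o):
    g=o['eef_pos']+np.array([0,0,-.008])*-1; v=g-HIN
    return np.degrees(np.arctan2(v[2],v@U)), np.hypot(v[2],v@U)
E
python3 -c "
from h import *
for p in [(.35,-.5,.36),(.5,-.25,.37),(.564,.155,.30)]: print(to(p))"
```

```text
(array([ 105.,  -74., -118.]), array([ 0. , -0. , 21.2]))
(array([ 347., -237., -128.]), array([ 0. , -0. , 21.2]))
(array([ 576., -576.,  -58.]), array([ 0. , -0. , 21.2]))
```

```bash
python3 -m pendant '{"moves": [[[35,-25,-40,0,0,4,1],[70,-50,-80,0,0,9,1],[105,-74,-118,0,0,14,1],[130,-95,-125,0,0,18,1],[347,-237,-128,0,0,21.2,1],[347,-237,-128,0,0,21.2,1],[347,-237,-128,0,0,21.2,1],[347,-237,-128,0,0,21.2,1]]]}'; python3 -c "
from h import *
for p in [(.5,-.25,.37),(.564,.155,.30),(.564,.155,.2015)]: print(to(p))"
```

```text
time_s: 1.87
eef_pos: [0.4352, -0.3556, 0.3614]
ee_rot: [180.0, -0.0, 3.9]
ft_force: [1.1, -0.7, -0.3]
opening: 0.0855
grip_force: 0.0
(array([  72., -101.,   -9.]), array([ 0., -0., -0.]))
(array([ 163., -501.,   61.]), array([ 0., -0., -0.]))
(array([ 163., -501.,  160.]), array([ 0., -0., -0.]))
```

```bash
python3 -m pendant '{"moves": [[[30,-40,-9,0,0,0,1],[60,-75,-9,0,0,0,1],[163,-501,-9,0,0,0,1],[163,-501,-9,0,0,0,1],[163,-501,-9,0,0,0,1],[163,-501,-9,0,0,0,1],[163,-501,-9,0,0,0,1],[163,-501,-9,0,0,0,1]]]}'; python3 -c "
from h import *
for p in [(.564,.155,.30),(.564,.155,.2015)]: print(to(p))"
```

```text
time_s: 2.53
eef_pos: [0.5267, -0.0416, 0.3699]
ee_rot: [180.0, -0.0, 3.9]
ft_force: [1.0, 0.8, -0.5]
opening: 0.0854
grip_force: 0.0
(array([  50., -194.,   70.]), array([ 0., -0., -0.]))
(array([  50., -194.,  168.]), array([ 0., -0., -0.]))
```

```bash
python3 -m pendant '{"moves": [[[50,-194,0,0,0,0,1],[50,-194,0,0,0,0,1],[50,-194,0,0,0,0,1],[50,-194,15,0,0,0,1],[50,-194,60,0,0,0,1],[50,-194,70,0,0,0,1],[50,-194,70,0,0,0,1],[50,-194,70,0,0,0,1]]]}'; python3 - <<'E'
from h import *
for p in [(.564,.155,.2015)]: print(to(p))
w=manip.camera('wrist'); t=manip.camera('top'); s=manip.camera('scene')
for n,c in (('w',w),('t',t),('s',s)): print(n,proj(c,hpt(28)), [proj(c,hpt(28)+k*np.array([U[1],-U[0],0])) for k in (-.05,.05)])
save(w,'w1'); import pickle; pickle.dump((w,t,s),open('d1.pkl','wb'))
E
```

```text
time_s: 3.2
eef_pos: [0.5629, 0.153, 0.2985]
ee_rot: [179.9, 0.2, 3.9]
ft_force: [0.2, -1.0, 0.4]
opening: 0.0854
grip_force: 0.0
(array([ 2., -2., 97.]), array([0.1, 0.2, 0. ]))
w [314.91756774 209.70098873] [array([314.9315709 , 265.66851568]), array([314.90155565, 145.70419098])]
t [263.98632149 209.0338797 ] [array([264.91943805, 226.65460709]), array([263.06917737, 191.71477165])]
s [314.53853243 143.86445972] [array([299.76371167, 143.87036411]), array([329.3398007 , 143.85854476])]
```

View pics/w1.png

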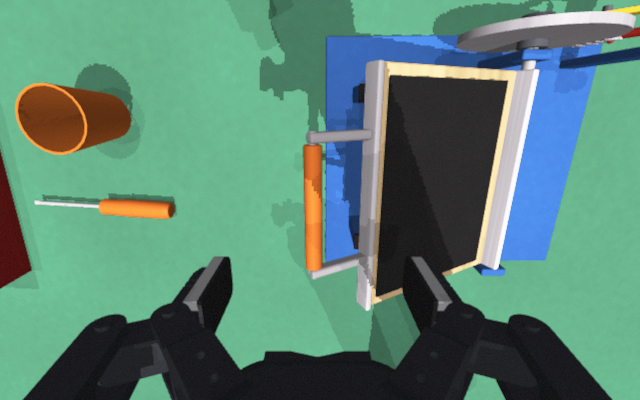

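The handle spans (312,146) to (315,270), within 2 px of the prediction, and both fingers straddle it. I'll narrow the opening, descend and grip.

```bash
python3 -m pendant '{"moves": [[[2,-2,30,0.1,0.2,0,0.55],[2,-2,60,0.1,0.2,0,0.55],[2,-2,85,0.1,0.2,0,0.55],[2,-2,97,0.1,0.2,0,0.55],[2,-2,97,0.1,0.2,0,0.4],[2,-2,97,0.1,0.2,0,0],[2,-2,97,0.1,0.2,0,0],[2,-2,97,0.1,0.2,0,0]]]}';python3 -m pendant '{"moves": [[[0,0,0,0,0,0,0],[0,0,0,0,0,0,0],[0,0,0,0,0,0,0]]]}'; python3 -c "
from h import *
o,R=st(); print(o['eef_pos'],o['ft_force'],angle(o))"
```

```text
time_s: 4.02
eef_pos: [0.5668, 0.1563, 0.2047]
ee_rot: [-179.8, -0.5, 3.9]
ft_force: [0.9, 1.3, -1.4]
opening: 0.0118
grip_force: 58.4
time_s: 4.27
eef_pos: [0.5667, 0.1567, 0.204]
ee_rot: [-179.8, -0.4, 3.9]
ft_force: [2.1, 3.3, 1.6]
opening: 0.0118
grip_force: 58.7
[0.5666918  0.15667011 0.20400535] [2.05408983 3.26051712 1.6038779 ] (np.float64(28.286440073694724), np.float64(0.2574605326906782))
```

```bash
cat > chk.py <<'E'
import sys
from h import *
o,R=st(); a,r=angle(o); A=np.radians(a)
t=-np.sin(A)*U+np.array([0,0,np.cos(A)]); n=np.cos(A)*U+np.array([0,0,np.sin(A)])
f=o['ft_force']; lo=float(sys.argv[1]) if len(sys.argv)>1 else -99
print('%.2fs ang %.2f r %.1f Ft %.1f Fr %.1f op %.4f'%(o['time_s'],a,r*1e3,f@t,f@n,o['opening']))
sys.exit(f@t<lo)
E
python3 - <<'E'
import numpy as np
def d(a,b): a,b=np.radians([a,b]); return [-255*(np.cos(b)-np.cos(a)), -255*(np.sin(b)-np.sin(a))]
for b in [29,30.5,32,34,36,38,40,42,44]: print(b,np.round(d(28.3,b),1))
for b in range(46,71,2): print(b-2,b,np.round(d(b-2,b),1), end='; ')
E
python3 chk.py
```

```text
29 [ 1.5 -2.7]
30.5 [ 4.8 -8.5]
32 [  8.3 -14.2]
34 [ 13.1 -21.7]
36 [ 18.2 -29. ]
38 [ 23.6 -36.1]
40 [ 29.2 -43. ]
42 [ 35.  -49.7]
44 [ 41.1 -56.2]
44 46 [ 6.3 -6.3]; 46 48 [ 6.5 -6.1]; 48 50 [ 6.7 -5.8]; 50 52 [ 6.9 -5.6]; 52 54 [ 7.1 -5.4]; 54 56 [ 7.3 -5.1]; 56 58 [ 7.5 -4.8]; 58 60 [ 7.6 -4.6]; 60 62 [ 7.8 -4.3]; 62 64 [ 7.9 -4. ]; 64 66 [ 8.1 -3.8]; 66 68 [ 8.2 -3.5]; 68 70 [ 8.3 -3.2]; 4.27s ang 28.29 r 257.5 Ft -0.1 Fr 3.5 op 0.0118False
```

```bash
sed -i 's/sys.exit(f@t<lo)/sys.exit(int(f@t<lo))/' chk.py
python3 -m pendant '{"moves": [[[1.5,1.5,-2.7,0,0,0,0],[0,4.8,-8.5,0,0,0,0],[0,10.6,-18,0,0,0,0],[0,15.6,-25.4,0,0,0,0],[0,20.9,-32.6,0,0,0,0],[0,26.4,-39.6,0,0,0,0],[0,32,-46.4,0,0,0,0],[0,38,-53,0,0,0,0]]]}'; python3 chk.py; python3 -m pendant '{"moves": [[[0,3.1,-3.2,0,0,0,0],[0,3.1,-3.2,0,0,0,0],[0,3.1,-3.2,0,0,0,0]]]}'>/dev/null; python3 chk.py
```

```text
time_s: 4.93
eef_pos: [0.5695, 0.1193, 0.257]
ee_rot: [-179.7, -0.5, 4.0]
ft_force: [5.7, 7.0, 1.8]
opening: 0.0116
grip_force: 61.6
4.93s ang 42.76 r 257.8 Ft -3.2 Fr 6.1 op 0.0116
5.18s ang 43.80 r 257.8 Ft -2.3 Fr 4.4 op 0.0119
```

```bash
P='python3 -m pendant'; C='python3 chk.py -5.5'
$P '{"moves": [[[0,1.9,-1.9,0,0,0,0],[0,1.9,-1.9,0,0,0,0]]]}' >/dev/null && $C &&
$P '{"moves": [[[0,1.9,-1.9,0,0,0,0],[0,1.9,-1.9,0,0,0,0]]]}' >/dev/null && $C &&
$P '{"moves": [[[0,1.9,-1.9,0,0,0,0],[0,1.9,-1.9,0,0,0,0]]]}' >/dev/null && $C &&
$P '{"moves": [[[0,1.9,-1.8,0,0,0,0],[0,1.9,-1.8,0,0,0,0]]]}' >/dev/null && $C &&
$P '{"moves": [[[0,1.9,-1.8,0,0,0,0],[0,1.9,-1.8,0,0,0,0]]]}' >/dev/null && $C &&
$P '{"moves": [[[0,2.0,-1.8,0,0,0,0],[0,2.0,-1.8,0,0,0,0]]]}' >/dev/null && $C &&
$P '{"moves": [[[0,2.0,-1.8,0,0,0,0],[0,2.0,-1.8,0,0,0,0]]]}' >/dev/null && $C &&
$P '{"moves": [[[0,2.0,-1.7,0,0,0,0],[0,2.0,-1.7,0,0,0,0]]]}' >/dev/null && $C
```

```text
5.35s ang 44.38 r 257.8 Ft -3.9 Fr 4.5 op 0.0120
5.52s ang 44.98 r 257.8 Ft -2.5 Fr 4.9 op 0.0122
5.68s ang 45.59 r 257.8 Ft -2.6 Fr 5.2 op 0.0116
5.85s ang 46.16 r 257.8 Ft -2.2 Fr 5.1 op 0.0118
6.02s ang 46.76 r 257.8 Ft -2.2 Fr 5.7 op 0.0118
6.18s ang 47.35 r 257.8 Ft -2.4 Fr 5.7 op 0.0121
6.35s ang 47.95 r 257.8 Ft -1.9 Fr 5.3 op 0.0116
6.52s ang 48.50 r 257.9 Ft -4.0 Fr 4.6 op 0.0120
```

```bash
P='python3 -m pendant'; C='python3 chk.py -5.5'
$P '{"moves": [[[0,2.0,-1.8,0,0,0,0],[0,2.0,-1.8,0,0,0,0]]]}' >/dev/null && $C &&
$P '{"moves": [[[0,2.0,-1.7,0,0,0,0],[0,2.0,-1.7,0,0,0,0]]]}' >/dev/null && $C &&
$P '{"moves": [[[0,2.1,-1.7,0,0,0,0],[0,2.1,-1.7,0,0,0,0]]]}' >/dev/null && $C &&
$P '{"moves": [[[0,2.1,-1.7,0,0,0,0],[0,2.1,-1.7,0,0,0,0]]]}' >/dev/null && $C &&
$P '{"moves": [[[0,2.1,-1.6,0,0,0,0],[0,2.1,-1.6,0,0,0,0]]]}' >/dev/null && $C &&
$P '{"moves": [[[0,2.1,-1.6,0,0,0,0],[0,2.1,-1.6,0,0,0,0]]]}' >/dev/null && $C &&
$P '{"moves": [[[0,2.1,-1.6,0,0,0,0],[0,2.1,-1.6,0,0,0,0]]]}' >/dev/null && $C &&
$P '{"moves": [[[0,2.2,-1.6,0,0,0,0],[0,2.2,-1.6,0,0,0,0]]]}' >/dev/null && $C &&
$P '{"moves": [[[0,2.2,-1.5,0,0,0,0],[0,2.2,-1.5,0,0,0,0]]]}' >/dev/null && $C &&
$P '{"moves": [[[0,2.2,-1.5,0,0,0,0],[0,2.2,-1.5,0,0,0,0]]]}' >/dev/null && $C &&
$P '{"moves": [[[0,2.2,-1.5,0,0,0,0],[0,2.2,-1.5,0,0,0,0]]]}' >/dev/null && $C &&
$P '{"moves": [[[0,2.2,-1.5,0,0,0,0],[0,2.2,-1.5,0,0,0,0]]]}' >/dev/null && $C
```

```text
6.68s ang 48.95 r 257.9 Ft -6.9 Fr 4.0 op 0.0121
```

```bash
P='python3 -m pendant'
$P '{"moves": [[[0,0,0,0,0,0,0],[0,0,0,0,0,0,0]]]}' >/dev/null; python3 chk.py
$P '{"moves": [[[0,1.0,-0.9,0,0,0,0],[0,1.0,-0.9,0,0,0,0]]]}' >/dev/null; python3 chk.py; python3 - <<'E'
from h import *
c=manip.camera('scene'); t=manip.camera('top')
a=cv2.resize(c['pixels'][170:260,320:400],None,fx=5,fy=5,interpolation=2); b=cv2.resize(t['pixels'][130:220,325:405],None,fx=5,fy=5,interpolation=2)
cv2.imwrite('pics/pawl1.png',np.hstack([a,b])[:,:,::-1])
E
```

```text
6.85s ang 48.86 r 257.9 Ft -5.0 Fr 3.8 op 0.0118
7.02s ang 49.11 r 257.9 Ft -7.4 Fr 3.4 op 0.0121
```

View pics/pawl1.png

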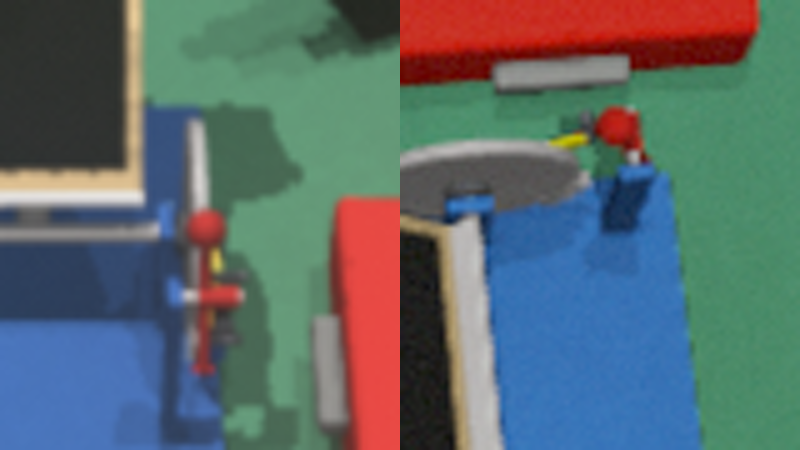

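The red weight moved from beside px (380,154) to (369,155) in the top view, so it now leans toward the board. The pawl is tripped and the stop is met at about 49°. Now I'll work out the lowering.

```bash
python3 - <<'E'
import numpy as np
def d(a,b): a,b=np.radians([a,b]); return [-255*(np.cos(b)-np.cos(a)), -255*(np.sin(b)-np.sin(a))]
def seq(a,L): print(a,[ [0]+[float(x) for x in np.round(d(a,b),1)] for b in L])
seq(49.7,[49,47.5,45.5,43.2,41,38.8,36.6,34.5])
seq(34.5,[32.3,30,27.8,25.6,23.4,21.2,19,17])
seq(17,[15,13,11,9.2,7.5,5.8,4.2,3])
seq(3,[2.2,1.5,1,.5,0,0])
E
```

```text
49.7 [[0, -2.4, 2.0], [0, -7.3, 6.5], [0, -13.8, 12.6], [0, -21.0, 19.9], [0, -27.5, 27.2], [0, -33.8, 34.7], [0, -39.8, 42.4], [0, -45.2, 50.0]]
34.5 [[0, -5.4, 8.2], [0, -10.7, 16.9], [0, -15.4, 25.5], [0, -19.8, 34.3], [0, -23.9, 43.2], [0, -27.6, 52.2], [0, -31.0, 61.4], [0, -33.7, 69.9]]
17 [[0, -2.5, 8.6], [0, -4.6, 17.2], [0, -6.5, 25.9], [0, -7.9, 33.8], [0, -9.0, 41.3], [0, -9.8, 48.8], [0, -10.5, 55.9], [0, -10.8, 61.2]]
3 [[0, -0.2, 3.6], [0, -0.3, 6.7], [0, -0.3, 8.9], [0, -0.3, 11.1], [0, -0.3, 13.3], [0, -0.3, 13.3]]
```

```bash
python3 -m pendant '{"moves": [[[0,-2.4,2,0,0,0,0],[0,-7.3,6.5,0,0,0,0],[0,-13.8,12.6,0,0,0,0],[0,-21,19.9,0,0,0,0],[0,-27.5,27.2,0,0,0,0],[0,-33.8,34.7,0,0,0,0],[0,-39.8,42.4,0,0,0,0],[0,-45.2,50,0,0,0,0]]]}' >/dev/null; python3 chk.py
```

```text
7.78s ang 34.16 r 257.6 Ft -2.0 Fr 3.7 op 0.0121
```

Passed notch 4 freely.

```bash
python3 -m pendant '{"moves": [[[0,-5.4,8.2,0,0,0,0],[0,-10.7,16.9,0,0,0,0],[0,-15.4,25.5,0,0,0,0],[0,-19.8,34.3,0,0,0,0],[0,-23.9,43.2,0,0,0,0],[0,-27.6,52.2,0,0,0,0],[0,-31,61.4,0,0,0,0],[0,-33.7,69.9,0,0,0,0]]]}' >/dev/null; python3 chk.py
```

```text
8.45s ang 16.72 r 257.1 Ft -2.6 Fr 4.1 op 0.0120
```

```bash
python3 -m pendant '{"moves": [[[0,-2.5,8.6,0,0,0,0],[0,-4.6,17.2,0,0,0,0],[0,-6.5,25.9,0,0,0,0],[0,-7.9,33.8,0,0,0,0],[0,-9,41.3,0,0,0,0],[0,-9.8,48.8,0,0,0,0],[0,-10.5,55.9,0,0,0,0],[0,-10.8,61.2,0,0,0,0]]]}' >/dev/null; python3 chk.py
```

```text
9.12s ang 2.70 r 256.5 Ft -3.0 Fr 3.1 op 0.0120
```

```bash
python3 -m pendant '{"moves": [[[0,-0.2,3.6,0,0,0,0],[0,-0.3,6.7,0,0,0,0],[0,-0.3,8.9,0,0,0,0],[0,-0.3,11.1,0,0,0,0],[0,-0.3,13.3,0,0,0,0],[0,-0.3,13.3,0,0,0,0]]]}' >/dev/null; python3 chk.py;  python3 -m pendant '{"moves": [[[0,0,2,0,0,0,0],[0,0,3,0,0,0,0],[0,0,3,0,0,0,0]]]}' >/dev/null; python3 chk.py
```

```text
9.62s ang 0.51 r 256.5 Ft 16.1 Fr 1.9 op 0.0124
9.87s ang 0.45 r 256.5 Ft 34.1 Fr -1.4 op 0.0117
```

```bash
python3 -m pendant '{"moves": [[[0,0,-3,0,0,0,0],[0,0,-3,0,0,0,0],[0,0,-3,0,0,0,0]]]}' >/dev/null; python3 chk.py; python3 - <<'E'
from h import *
c=manip.camera('scene'); t=manip.camera('top')
a=cv2.resize(c['pixels'][170:260,320:400],None,fx=5,fy=5,interpolation=2); b=cv2.resize(t['pixels'][130:220,325:405],None,fx=5,fy=5,interpolation=2)
cv2.imwrite('pics/pawl2.png',np.hstack([a,b])[:,:,::-1])
def d(a,b): a,b=np.radians([a,b]); return [-255*(np.cos(b)-np.cos(a)), -255*(np.sin(b)-np.sin(a))]
def seq(a,L): print(a,[ [0]+[float(x) for x in np.round(d(a,b),1)] for b in L])
seq(0,[1,2.5,4.5,6.5,8.5,10.5,12.5,14.5]); seq(14.5,[16.5,18.5,20.3,21.8,22.8,23.3,23.5,23.5]); seq(23.5,[23,22,21,20,19,18,17]); 
E
```

```text
10.12s ang 0.51 r 256.5 Ft 16.9 Fr 1.8 op 0.0119
0 [[0, 0.0, -4.5], [0, 0.2, -11.1], [0, 0.8, -20.0], [0, 1.6, -28.9], [0, 2.8, -37.7], [0, 4.3, -46.5], [0, 6.0, -55.2], [0, 8.1, -63.8]]
14.5 [[0, 2.4, -8.6], [0, 5.1, -17.1], [0, 7.7, -24.6], [0, 10.1, -30.9], [0, 11.8, -35.0], [0, 12.7, -37.0], [0, 13.0, -37.8], [0, 13.0, -37.8]]
23.5 [[0, -0.9, 2.0], [0, -2.6, 6.2], [0, -4.2, 10.3], [0, -5.8, 14.5], [0, -7.3, 18.7], [0, -8.7, 22.9], [0, -10.0, 27.1]]
```

View pics/pawl2.png

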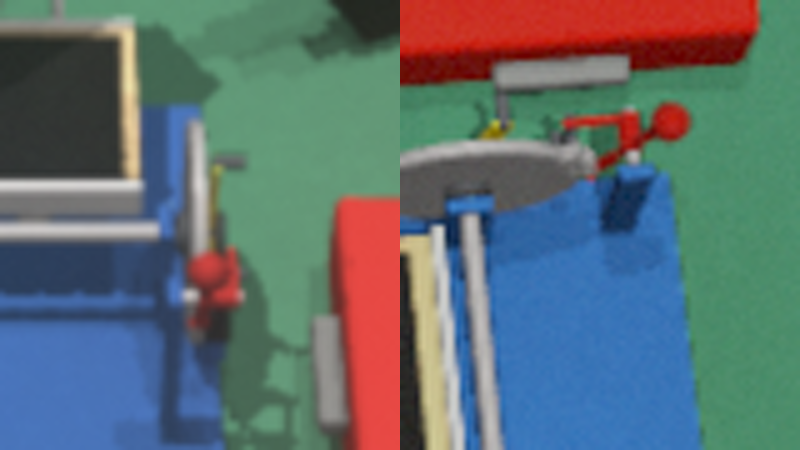

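The weight is back at px (459,154) in the top view, leaning away, so the pawl is re-armed. I'll raise the board to about 24.5° slowly, then settle it into notch 2.

```bash
python3 -m pendant '{"moves": [[[0,0,-4.5,0,0,0,0],[0,0.2,-11.1,0,0,0,0],[0,0.8,-20,0,0,0,0],[0,1.6,-28,0,0,0,0],[0,2.6,-36,0,0,0,0],[0,4,-44,0,0,0,0],[0,5.5,-52,0,0,0,0],[0,7,-59,0,0,0,0]]]}' >/dev/null; python3 chk.py; python3 -c "
import numpy as np
def d(a,b): a,b=np.radians([a,b]); return [-255*(np.cos(b)-np.cos(a)), -255*(np.sin(b)-np.sin(a))]
for b in [14.7,16.2,17.7,19.2,20.7,22,23.2,24.2,25]: print(b,np.round(d(13.4,b),1))
for b in [24,23,22,21,20,19,18]: print(b,np.round(d(25,b),1))"
```

```text
10.88s ang 13.15 r 257.1 Ft -3.4 Fr 4.2 op 0.0120
14.7 [ 1.4 -5.6]
16.2 [  3.2 -12. ]
17.7 [  5.1 -18.4]
19.2 [  7.2 -24.8]
20.7 [  9.5 -31. ]
22 [ 11.6 -36.4]
23.2 [ 13.7 -41.4]
24.2 [ 15.5 -45.4]
25 [ 16.9 -48.7]
24 [-1.8  4. ]
23 [-3.6  8.1]
22 [-5.3 12.2]
21 [-7.  16.4]
20 [-8.5 20.6]
19 [-10.   24.7]
18 [-11.4  29. ]
```

```bash
python3 -m pendant '{"moves": [[[0,1.4,-5.6,0,0,0,0],[0,3.2,-12,0,0,0,0],[0,5.1,-18.4,0,0,0,0],[0,7.2,-24.8,0,0,0,0],[0,9.5,-31,0,0,0,0],[0,11.6,-36.4,0,0,0,0],[0,13.7,-41.4,0,0,0,0],[0,15.5,-45.4,0,0,0,0]]]}' >/dev/null; python3 chk.py;  python3 -m pendant '{"moves": [[[0,1.4,-3.3,0,0,0,0],[0,1.4,-3.3,0,0,0,0],[0,1.4,-3.3,0,0,0,0],[0,1.4,-3.3,0,0,0,0]]]}' >/dev/null; python3 chk.py
```

```text
11.55s ang 23.96 r 257.6 Ft -3.5 Fr 6.2 op 0.0120
11.88s ang 24.70 r 257.7 Ft -3.2 Fr 5.6 op 0.0119
```

```bash
P='python3 -m pendant'; cat > hit.py <<'E'
import subprocess,sys
s=subprocess.run(['python3','chk.py'],capture_output=True,text=True).stdout; print(s.strip())
sys.exit(int(float(s.split('Ft')[1].split()[0])>4))
E
$P '{"moves": [[[0,-1.2,2.7,0,0,0,0],[0,-2.4,5.4,0,0,0,0],[0,-3.6,8.1,0,0,0,0],[0,-4.5,10.2,0,0,0,0],[0,-5.3,12.2,0,0,0,0],[0,-6.1,14.3,0,0,0,0],[0,-7,16.4,0,0,0,0],[0,-7,16.4,0,0,0,0]]]}' >/dev/null; python3 hit.py &&
$P '{"moves": [[[0,-0.8,2.1,0,0,0,0],[0,-0.8,2.1,0,0,0,0]]]}' >/dev/null && python3 hit.py &&
$P '{"moves": [[[0,-0.8,2.1,0,0,0,0],[0,-0.8,2.1,0,0,0,0]]]}' >/dev/null && python3 hit.py &&
$P '{"moves": [[[0,-0.7,2.1,0,0,0,0],[0,-0.7,2.1,0,0,0,0]]]}' >/dev/null && python3 hit.py &&
$P '{"moves": [[[0,-0.7,2.1,0,0,0,0],[0,-0.7,2.1,0,0,0,0]]]}' >/dev/null && python3 hit.py &&
$P '{"moves": [[[0,-0.7,2.1,0,0,0,0],[0,-0.7,2.1,0,0,0,0]]]}' >/dev/null && python3 hit.py &&
$P '{"moves": [[[0,-0.7,2.1,0,0,0,0],[0,-0.7,2.1,0,0,0,0]]]}' >/dev/null && python3 hit.py
```

```text
12.55s ang 20.61 r 257.5 Ft -3.5 Fr 6.4 op 0.0120
12.72s ang 20.12 r 257.5 Ft -3.2 Fr 5.6 op 0.0117
12.88s ang 19.62 r 257.4 Ft -2.8 Fr 4.9 op 0.0119
13.05s ang 19.13 r 257.4 Ft -3.5 Fr 4.6 op 0.0117
13.22s ang 18.63 r 257.4 Ft -2.9 Fr 4.4 op 0.0120
13.38s ang 18.13 r 257.3 Ft -3.0 Fr 4.9 op 0.0115
13.55s ang 17.65 r 257.4 Ft -3.8 Fr 5.3 op 0.0119
```

```bash
python3 - <<'E'
from h import *
c=manip.camera('scene'); t=manip.camera('top')
a=cv2.resize(c['pixels'][170:260,320:400],None,fx=5,fy=5,interpolation=2); b=cv2.resize(t['pixels'][130:220,325:405],None,fx=5,fy=5,interpolation=2)
cv2.imwrite('pics/pawl3.png',np.hstack([a,b])[:,:,::-1])
E
```

```text
(no output)
```

View pics/pawl3.png

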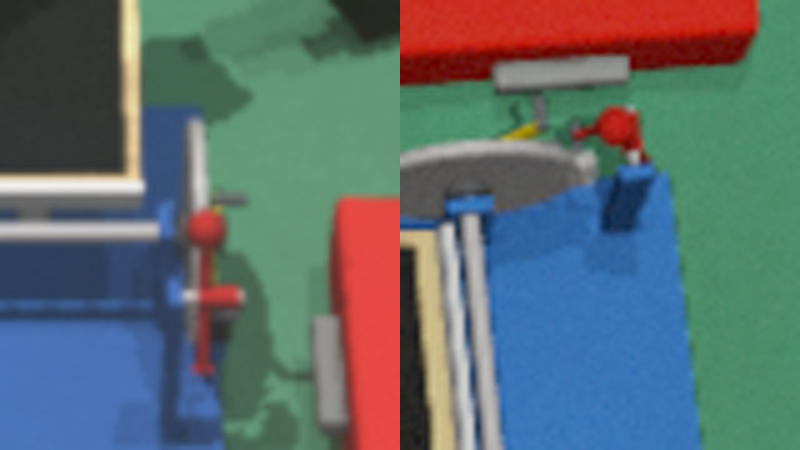

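The pawl got bounced into the tripped position (weight at px (449,155)). I'll lower the board flat again to re-arm it, then raise more slowly.

```bash
python3 - <<'E'
import numpy as np
def d(a,b): a,b=np.radians([a,b]); return [-255*(np.cos(b)-np.cos(a)), -255*(np.sin(b)-np.sin(a))]
def seq(a,L): print(a,[ [0]+[float(x) for x in np.round(d(a,b),1)] for b in L])
seq(18,[17,15.2,13.4,11.6,9.8,8,6.4,5])
seq(5,[4,3,2.2,1.5,.9,.4,0,0])
for a in range(0,24,6): seq(a,a+np.arange(.75,6.01,.75))
E
python3 -m pendant '{"moves": [[[0,-1.3,4.2,0,0,0,0],[0,-3.5,12,0,0,0,0],[0,-5.5,19.7,0,0,0,0],[0,-7.2,27.5,0,0,0,0],[0,-8.8,35.4,0,0,0,0],[0,-10,43.3,0,0,0,0],[0,-10.9,50.4,0,0,0,0],[0,-11.5,56.6,0,0,0,0]]]}' >/dev/null; python3 chk.py
python3 -m pendant '{"moves": [[[0,-0.3,4.4,0,0,0,0],[0,-0.6,8.9,0,0,0,0],[0,-0.8,12.4,0,0,0,0],[0,-0.9,15.5,0,0,0,0],[0,-0.9,18.2,0,0,0,0],[0,-1,20.4,0,0,0,0],[0,-1,22.2,0,0,0,0],[0,-1,22.2,0,0,0,0]]]}' >/dev/null; python3 chk.py
python3 -m pendant '{"moves": [[[0,0,0,0,0,0,0],[0,0,0,0,0,0,0],[0,0,0,0,0,0,0]]]}' >/dev/null; python3 chk.py; python3 - <<'E'
from h import *
t=manip.camera('top')
hsv=cv2.cvtColor(t['pixels'],cv2.COLOR_RGB2HSV)[145:165,360:390]
m=cv2.inRange(hsv,(0,150,80),(4,255,255))|cv2.inRange(hsv,(174,150,80),(180,255,255))
for r in m: print(''.join('#' if x else '.' for x in r))
E
```

```text
18 [[0, -1.3, 4.2], [0, -3.6, 11.9], [0, -5.5, 19.7], [0, -7.3, 27.5], [0, -8.8, 35.4], [0, -10.0, 43.3], [0, -10.9, 50.4], [0, -11.5, 56.6]]
5 [[0, -0.3, 4.4], [0, -0.6, 8.9], [0, -0.8, 12.4], [0, -0.9, 15.5], [0, -0.9, 18.2], [0, -1.0, 20.4], [0, -1.0, 22.2], [0, -1.0, 22.2]]
0 [[0, 0.0, -3.3], [0, 0.1, -6.7], [0, 0.2, -10.0], [0, 0.3, -13.3], [0, 0.5, -16.7], [0, 0.8, -20.0], [0, 1.1, -23.3], [0, 1.4, -26.7]]
6 [[0, 0.4, -3.3], [0, 0.8, -6.6], [0, 1.2, -9.9], [0, 1.7, -13.2], [0, 2.3, -16.5], [0, 2.9, -19.8], [0, 3.5, -23.1], [0, 4.2, -26.4]]
12 [[0, 0.7, -3.3], [0, 1.5, -6.5], [0, 2.3, -9.8], [0, 3.1, -13.0], [0, 4.0, -16.2], [0, 4.9, -19.4], [0, 5.9, -22.6], [0, 6.9, -25.8]]
18 [[0, 1.1, -3.2], [0, 2.1, -6.3], [0, 3.3, -9.5], [0, 4.5, -12.6], [0, 5.7, -15.7], [0, 6.9, -18.8], [0, 8.2, -21.9], [0, 9.6, -24.9]]
14.32s ang 4.62 r 256.7 Ft -3.0 Fr 4.5 op 0.0114
14.98s ang 0.67 r 256.4 Ft 24.4 Fr 0.3 op 0.0114
15.23s ang 0.67 r 256.5 Ft 23.9 Fr -0.3 op 0.0119
..............................
..............................
..............................
..............................
..............................
..............................
..................###.........
................######........
.....########...######........
#############...#######.......
.........####...######........
.........####..#######........
.........######..####.........
.........####.................
.........####.................
.........#....................
......##......................
.....###......................
.....#........................
..............................
```

Re-armed. Now the slow rise, checking the pawl after each chunk.

```bash
cat > pw.py <<'E'
from h import *
t=manip.camera('top')
hsv=cv2.cvtColor(t['pixels'],cv2.COLOR_RGB2HSV)[145:165,360:390]
m=cv2.inRange(hsv,(0,150,80),(4,255,255))|cv2.inRange(hsv,(174,150,80),(180,255,255))
print('armed' if m[:,16:].sum()/255>20 else 'TRIPPED?', m[:,16:].sum()//255)
E
P='python3 -m pendant'; C(){ python3 chk.py; python3 pw.py; }
$P '{"moves": [[[0,0,-3.3,0,0,0,0],[0,0.1,-6.7,0,0,0,0],[0,0.2,-10,0,0,0,0],[0,0.3,-13.3,0,0,0,0],[0,0.5,-16.7,0,0,0,0],[0,0.8,-20,0,0,0,0],[0,1.1,-23.3,0,0,0,0],[0,1.4,-26.7,0,0,0,0]]]}'>/dev/null; C
$P '{"moves": [[[0,0.4,-3.3,0,0,0,0],[0,0.8,-6.6,0,0,0,0],[0,1.2,-9.9,0,0,0,0],[0,1.7,-13.2,0,0,0,0],[0,2.3,-16.5,0,0,0,0],[0,2.9,-19.8,0,0,0,0],[0,3.5,-23.1,0,0,0,0],[0,4.2,-26.4,0,0,0,0]]]}'>/dev/null; C
$P '{"moves": [[[0,0.7,-3.3,0,0,0,0],[0,1.5,-6.5,0,0,0,0],[0,2.3,-9.8,0,0,0,0],[0,3.1,-13,0,0,0,0],[0,4,-16.2,0,0,0,0],[0,4.9,-19.4,0,0,0,0],[0,5.9,-22.6,0,0,0,0],[0,6.9,-25.8,0,0,0,0]]]}'>/dev/null; C
```

```text
15.95s ang 5.45 r 256.7 Ft -20.0 Fr 5.8 op 0.0118
armed 35
16.67s ang 11.72 r 257.0 Ft -2.8 Fr 5.7 op 0.0114
armed 32
17.38s ang 17.66 r 257.3 Ft -2.8 Fr 5.4 op 0.0118
armed 29
```

```bash
P='python3 -m pendant'; C(){ python3 chk.py; python3 pw.py; }
$P '{"moves": [[[0,1.1,-3.2,0,0,0,0],[0,2.1,-6.3,0,0,0,0],[0,3.3,-9.5,0,0,0,0],[0,4.5,-12.6,0,0,0,0],[0,5.2,-14.5,0,0,0,0],[0,6,-16.5,0,0,0,0],[0,6.9,-18.8,0,0,0,0],[0,7.5,-20.3,0,0,0,0]]]}'>/dev/null; C
$P '{"moves": [[[0,0.7,-1.7,0,0,0,0],[0,1.4,-3.3,0,0,0,0],[0,2.4,-5.5,0,0,0,0],[0,3.2,-7.3,0,0,0,0],[0,3.2,-7.3,0,0,0,0],[0,3.2,-7.3,0,0,0,0]]]}'>/dev/null; C
```

```text
18.10s ang 22.50 r 257.6 Ft -5.9 Fr 5.4 op 0.0116
armed 35
18.65s ang 24.27 r 257.6 Ft -3.2 Fr 6.2 op 0.0118
armed 29
```

```bash
P='python3 -m pendant'
$P '{"moves": [[[0,-0.9,2.0,0,0,0,0],[0,-1.8,4.1,0,0,0,0],[0,-2.7,6.1,0,0,0,0],[0,-3.5,8.1,0,0,0,0],[0,-4.3,10.2,0,0,0,0],[0,-5.2,12.2,0,0,0,0],[0,-5.9,14.3,0,0,0,0],[0,-5.9,14.3,0,0,0,0]]]}' >/dev/null; python3 hit.py && python3 pw.py &&
$P '{"moves": [[[0,-0.8,2.1,0,0,0,0],[0,-0.8,2.1,0,0,0,0]]]}' >/dev/null && python3 hit.py &&
$P '{"moves": [[[0,-0.8,2.1,0,0,0,0],[0,-0.8,2.1,0,0,0,0]]]}' >/dev/null && python3 hit.py &&
$P '{"moves": [[[0,-0.8,2.1,0,0,0,0],[0,-0.8,2.1,0,0,0,0]]]}' >/dev/null && python3 hit.py &&
$P '{"moves": [[[0,-0.7,2.1,0,0,0,0],[0,-0.7,2.1,0,0,0,0]]]}' >/dev/null && python3 hit.py &&
$P '{"moves": [[[0,-0.7,2.1,0,0,0,0],[0,-0.7,2.1,0,0,0,0]]]}' >/dev/null && python3 hit.py; python3 pw.py
```

```text
19.37s ang 20.75 r 257.5 Ft -3.7 Fr 6.0 op 0.0122
armed 38
19.58s ang 20.26 r 257.5 Ft -4.1 Fr 5.8 op 0.0114
19.75s ang 19.80 r 257.4 Ft -2.3 Fr 5.3 op 0.0117
19.92s ang 19.44 r 257.4 Ft 1.5 Fr 6.4 op 0.0119
20.08s ang 19.14 r 257.4 Ft 7.2 Fr 7.5 op 0.0117
armed 37
```

The board is caught in notch 2. I'll ease the pressure, open and retreat upward.

```bash
P='python3 -m pendant'
$P '{"moves": [[[0,0.2,-0.7,0,0,0,0],[0,0.2,-0.7,0,0,0,0.2],[0,0.2,-0.7,0,0,0,0.4],[0,0.2,-0.7,0,0,0,0.55],[0,0.2,-0.7,0,0,0,0.55],[0,0.2,-0.7,0,0,0,0.55]]]}'; python3 pw.py
$P '{"moves": [[[0,0,-8,0,0,0,0.55],[0,0,-20,0,0,0,0.55],[0,0,-40,0,0,0,0.55],[0,0,-75,0,0,0,0.55],[0,0,-110,0,0,0,0.55],[0,0,-140,0,0,0,0.55],[0,0,-150,0,0,0,0.55],[0,0,-150,0,0,0,0.55]]]}'
python3 - <<'E'
from h import *
t=manip.camera('top'); s=manip.camera('scene'); save(s,'s9')
a=cv2.resize(s['pixels'][100:280,240:400],None,fx=2.5,fy=2.5,interpolation=2); b=cv2.resize(t['pixels'][130:310,245:405],None,fx=2.5,fy=2.5,interpolation=2)
cv2.imwrite('pics/end.png',np.hstack([a,b])[:,:,::-1])
for g in (10,19): print(g,[proj(c,hpt(g)) for c in (s,t)])
E
```

```text
time_s: 20.63
eef_pos: [0.5639, 0.1706, 0.1653]
ee_rot: [-180.0, -0.1, 3.8]
ft_force: [-0.0, 0.0, 0.9]
opening: 0.0469
grip_force: 0.0
armed 37
time_s: 21.35
eef_pos: [0.5653, 0.1721, 0.3208]
ee_rot: [-179.8, -0.7, 3.9]
ft_force: [-0.4, -0.2, -0.5]
opening: 0.0469
grip_force: 0.0
10 [array([315.31264353, 156.87610423]), array([259.30108065, 214.19324262])]
19 [array([314.95324905, 149.7548298 ]), array([260.49279008, 211.71869436])]
```

View pics/end.png

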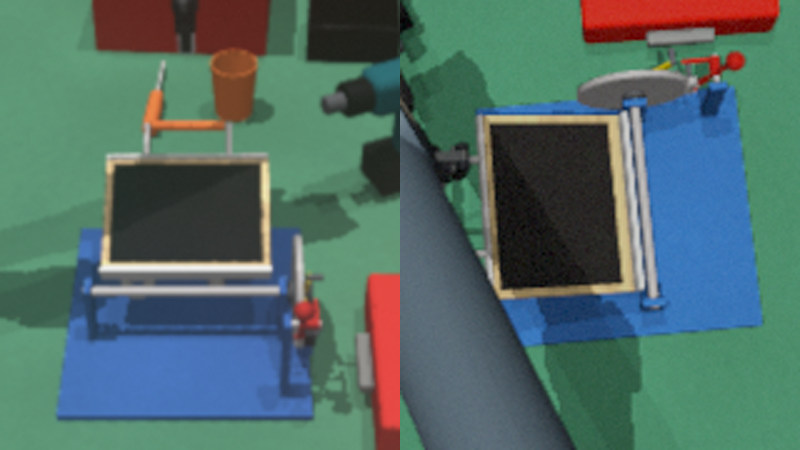

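In the scene view the handle sits at row 150, against 149.8 expected for 19°. The pawl is engaged and the gripper is clear, so I'm handing in.

```bash
python3 -c "
from bench import manip
print(manip.close_job())"
```

```text
the job is handed in; nothing more can be done
None
```

The job is handed in with the board let go in the second notch, about 19° by camera, and the gripper clear; the first raise bounced the pawl off, so I lowered the board flat to re-arm it and raised it again more slowly (no verdict was returned).

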